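Thread the opening spring onto a leaning umbrella rod

TASK

The umbrella is being mended: roll the curved cover of the grey shoe-kit box right back, take out the coil spring that stands inside, and thread it foot first over the leaning rod of the umbrella handle. The cross-bar in its collar snags on the forked rod end unless it lines up with the fork's slot, so press only lightly and twist until it drops in, then slide the spring fully home against the aluminium shoulder and let go. Leave the cover open, do not force the spring, and leave the other things where they lie.

Things in the scene. Friction and masses are not known exactly. Their poses are not given: they have to be found in the camera images.
- kit: Grey plastic shoe-kit box, fixed, 224 mm long, 228 wide, 170 high, with a curved rolling cover. Origin under its middle; x to its back (away from the robot), y left, z up. Inner floor 12 mm up, 205 mm wide; front wall 62 mm high at x = -112 mm; side walls at y = +/-110 mm. Inside stands the spring, at x = -30 to -45 mm, y within 15 mm.
- track_centre (a point): On the axis (box's y) about which the cover turns, at the box's middle, 60 mm above its underside; axes as the box. The cover is an arc of slats of outer radius 111 mm about this axis: closed it covers front and top, open it lies round the back.
- cover (a joint): Turn of the cover about the y axis of track_centre, rad: 0 closed, 1.7 fully back, growing as its bar moves up and over to the back. It starts between 0 and 0.25. It stays where it is left; 3 to 6 N on the bar move it.
- cover_bar (a point): Middle of the cover's round aluminium pull bar, 12 mm thick, 90 mm long along the box's y, on posts at both ends, 21 mm clear of the slats. It runs at radius 138 mm about track_centre; closed, it is 42 degrees above level in front (x = -103, z = +92 mm from track_centre). Shut fingers standing upright just in front of it can push it over to the back.
- spring_grip (a point): Centre of the black square collar (42 x 42 mm, 28 high, open bore 30) on top of the stiff, practically rigid steel coil spring (98 mm long). z along the spring towards the collar; foot 84 mm below this point, collar top 14 above. A 5 mm steel cross-bar spans the bore along x (parallel to two faces), its centre 2 mm above this point. Stands upright, x within 0.5 rad of the box's x.
- spring_foot (a point): Centre of the spring's flat foot (the end without collar), on its axis; same axes as spring_grip. Coil 39 mm outside, bore 28 mm; the spring weighs about 0.12 kg.
- shoulder (a point): Centre of the flat shoulder (44 mm wide) of the aluminium umbrella handle, where its steel rod starts, 98 mm above the surface. Fixed in a wooden rest 110 mm wide, leaning 35 degrees so that the rod points up and towards the robot. z runs up along the rod, y is level, x lies in the plane of the lean, to the far side and up.
- rod_end (a point): Rod end, 103 mm from the shoulder along the rod; axes as shoulder. The 24 mm rod ends in a rounded fork with a slot across it, 8.4 mm wide, floor 80 mm from the shoulder. The slot's line is not given: it lies anywhere within 0.9 rad either way about z from this x; find it by touch or sight. The rod does not turn.
- handle: The umbrella handle; origin and axes as shoulder. With the spring home, its foot lies on the shoulder and its cross-bar in the slot, 3.5 mm above the slot's floor. If the bar sits on the fork's tips, the foot stands 20 mm short of the shoulder; the bar drops in only within about 0.25 rad of the slot's line (a half turn makes no difference).
- bootjack: Bystander: wooden bootjack, 210 x 85 x 25 mm, lying beyond the work; origin on its underside.
- key_cover: Bystander: black hard silicone key cover, 75 x 38 x 12 mm; origin at the centre of its underside.
- polish_tin: Bystander: round dark polish tin, 80 mm across, 34 mm high; origin at the centre of its underside.
- shoe_brush: Bystander: wooden shoe brush, 150 x 50 x 45 mm; origin at the centre of its underside.
Not all that is in view belongs to the job. Of the things that look like the part that bears shoulder, the smallest one is meant.

How it is judged:
On the way, in this order (a step that is already met when the one before it is completed fails the run):
1. the cover is rolled back (more than 1.2 rad) (value of joint cover above 1.2 rad), for 0.2 s.
2. the spring is threaded foot first over the rod, its foot at least 40 mm down from the rod's end (z of spring_foot in the frame of shoulder between 0.01 and 0.063 m and distance between spring_foot and shoulder below 0.064 m and angle between the z axis of spring_foot and the z axis of shoulder, either way round below 0.2 rad and distance between spring_grip and shoulder above 0.08 m), for 0.1 s.
At the end, for the whole second after the job is handed in: The spring sits on the rod with its foot centre within 6 mm of the shoulder's centre, its axis within 0.12 rad of the rod's, released and at rest; the cover is still rolled back more than 1.2 rad (distance between spring_foot and shoulder below 0.006 m and angle between the z axis of spring_foot and the z axis of shoulder, either way round below 0.12 rad and distance between spring_grip and shoulder above 0.07 m and linear speed of spring below 0.02 m/s and value of joint cover above 1.2 rad); the robot touches nothing.
It fails at once if the bootjack, key cover, polish tin or shoe brush is moved by more than 30 mm (distance of any of bootjack, key_cover, polish_tin, shoe_brush from where it was at the start of the episode above 0.03 m).
It fails at once if the spring is forced against the rod or handle with more than 60 N (contact force between spring and rest above 60 N).
It also fails if it takes over 72 s, if anything falls off the work surface, if the arm or the gripper's body presses on something with over 40 N, if the wrist force passes 120 N, or if a joint passes its speed limit or range.

ROBOT

A 7-joint arm with a two-finger parallel gripper is mounted at the origin on the work surface. World frame = base frame: x ahead of the robot, y to its left, z up, the work surface at z = 0. Lengths are in m, angles in rad, forces in N, time in s.
With the tool pointing down it reaches from about 0.4 to 0.9 m from the base axis. Payload 5.6 kg.
Tool frame: the origin (TCP) lies between the finger pads; the fingertips stand 19 mm ahead of it and the grasp point (between the pads) is the TCP; z points along the fingers, y is the line along which they close (so a half turn about z gives the same grasp; the last joint's range is limited). The gripper opens to 92 mm and grips with 3 to 60 N. Pads are 20 mm wide; open, the fingers measure 128 mm over their backs; the gripper's body (75 mm by 189 mm) begins 69 mm behind the grasp point.
Start: joints at [1.179, 0.468, -0.012, 1.603, 0.006, 1.071, -0.056], TCP at [0.222, -0.611, 0.234] pointing down, gripper open.
Joint ranges: [-2.53, 2.53], [-0.31, 2.02], [-1.57, 1.55], [0.28, 2.44], [-1.29, 4.43], [0.15, 1.84], [-2.92, 2.92]. Speed limits (rad/s): [2.57, 2.57, 3.14, 3.14, 3.14, 3.14, 3.14].

INTERFACE

Orientations are given as a unit quaternion [w, x, y, z].
In Python, from workcell import ctrl, vision gives the robot as it stands.
- The arm moves only by the tool play_rows, never from a script. Its arguments are lists of equal length, an entry for each row: "rotation": the turn, a rotation vector about the world's x, y, z in units of 5 degrees (1.0 is 5 degrees), a list of three; "translation": the shift along the world's x, y, z in mm, a list of three; "grip": the opening, from 0 (shut) to 1 (fully open). In form: {"rotation": [[wx, wy, wz], ...], "translation": [[tx, ty, tz], ...], "grip": [grip, ...]}. A call has 1 to 12 rows; each row shifts and turns the commanded pose from where the row before left it; what a row does not reach is not made up. A row lasts 1/12 s, in which the tool goes at most 41.7 mm and 7.16 degrees, less where a joint would pass 70% of its speed; a pose out of reach is approached as far as the arm can. A call is refused whole if a number of a shift passes 41.7 or a number of a turn 1, either way. A call with a gripper value outside its range is refused whole. The fingers move at their own pace and stop on an object; "force" is the grip in N (left out, the last holds). Time passes only in rows, so rows that do not move let the fingers close. It gives the time, the measured TCP pose, the force, the opening and the grip force at its end, in the units of the state.
- ctrl.observe(): the state, without advancing time (a new reading comes with each control period).
- vision.capture(name): name is "scene" or "side" or "wrist"; returns the picture (400x640x3 uint8, red, green, blue); there is no depth.
- vision.camera_model(name): a dict with "fx", "fy", "cx", "cy" (pixels), "position" and "orientation" of the camera in the world. Camera axes: x right, y up, looking along -z (the intrinsics and any distortion apply to the point x, -y, -z); pixel columns grow to the right and rows downward; lengths in m; the calibration is good to about 2 mm. A picture is of the moment at which its call begins: read the wrist's pose just before it. camera_model takes no time and is no camera call; for the wrist camera it gives the pose at the moment of the call.
- ctrl.hand_in(): hands the job in; it is judged then, once.
The state is a dict: "time": time; "joint_positions": joint angles; "qd": joint speeds; "joint_efforts": joint torques, N m; "position": TCP position; "tool_rot": TCP orientation; "ft_force": force on the tool from outside, world axes, zero at the start; "wrist_torque": the same for the moment, N m; "gripper_width": finger opening in m; "finger_force": force on a finger pad.
Only numpy, scipy, OpenCV 4.12 (cv2) and the standard library are available. Lean on these libraries where they do the work, as an engineer would, in place of code of your own. Each camera call takes 0.05 s, during which the arm holds its last target. There are 200 camera calls.

## Working session

There is one attempt and no reset: what is moved stays moved. The work goes in short steps, Python scripts to look and compute and a tool call to move; the robot and the scene stay as the last step left them, time stands still between calls to the robot, and variables do not carry over. Pictures are saved under pics/ and viewed, at most 10 in all, crops included, and the job is handed in when it is done.

Besides the shell and the picture viewer there is one more tool, called after "Emit:" as name(argument=value, ...) on one line, values as JSON. play_rows: Moves the arm, as the interface text tells. Its arguments: {"type":"object","properties":{"rotation":{"type":"array"},"translation":{"type":"array"},"grip":{"type":"array"},"force":{"type":"number"}},"required":["rotation","translation","grip"]}

```bash
ls; mkdir -p pics; python3 - <<'E'
from workcell import ctrl, vision
import cv2, numpy as np
s=ctrl.observe(); print(s)
for n in ["scene","side"]:
    im=vision.capture(n); cv2.imwrite(f"pics/{n}0.png",im[:,:,::-1]); print(n,vision.camera_model(n))
a=[cv2.imread(f"pics/{n}0.png") for n in ["scene","side"]]
E
```

```text
pics
{'time': 0.0, 'joint_positions': array([ 1.17901135,  0.46838596, -0.01157427,  1.6036232 ,  0.00597813,
        1.07137106, -0.05631092]), 'qd': array([-0.00155095,  0.00083693, -0.00043332, -0.00089147,  0.00111754,
       -0.00014776, -0.00044686]), 'joint_efforts': array([ 2.89686868e-04, -5.20565450e+01, -1.27881841e-02, -2.43741399e+01,
       -5.69064275e-02,  1.73597981e-02,  1.52284365e-04]), 'position': array([ 0.22188093, -0.61037807,  0.23263476]), 'tool_rot': array([-8.51300540e-04,  9.84841369e-01,  1.73455209e-01, -2.09072176e-04]), 'ft_force': array([ 0.44610859, -0.24671353,  0.2943912 ]), 'wrist_torque': array([-0.03686253, -0.02081348,  0.02933291]), 'finger_force': 0.0, 'gripper_width': 0.09173479350800878}
scene {'fx': 433.9926301295074, 'fy': 433.9926301295074, 'cx': 317.62216902931505, 'cy': 198.64877744440375, 'position': array([ 1.23644314, -0.17474804,  1.21582045]), 'orientation': array([0.70936179, 0.21778566, 0.20476942, 0.63831398])}
side {'fx': 416.3515142239682, 'fy': 416.3515142239682, 'cx': 319.83931013335814, 'cy': 205.48777826425174, 'position': array([0.35121993, 0.72399453, 1.11606359]), 'orientation': array([-0.08617023, -0.0240036 ,  0.3510837 ,  0.93206156])}
```

View pics/scene0.png

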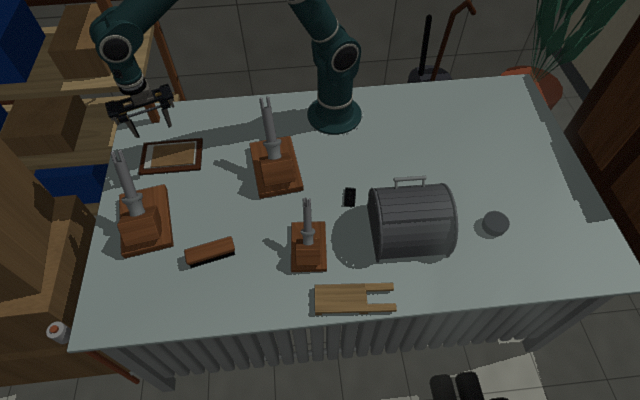

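View pics/side0.png

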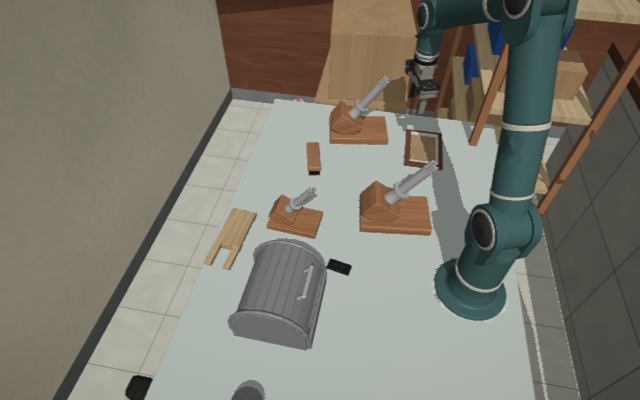

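The smallest handle is the middle one: scene (307,235), side (293,205). The box is at scene (412,220) and side (280,290). I'll enlarge both views for measuring.

```bash
cat > h.py <<'E'
from workcell import ctrl, vision
import cv2, numpy as np
from scipy.spatial.transform import Rotation as R
def rot(q): return R.from_quat(np.roll(q,-1))
def proj(m,P):
    p=rot(m["orientation"]).inv().apply(np.atleast_2d(P)-m["position"])
    return np.c_[m["cx"]+m["fx"]*p[:,0]/-p[:,2], m["cy"]-m["fy"]*p[:,1]/-p[:,2]]
def ray(m,uv):
    d=rot(m["orientation"]).apply([(uv[0]-m["cx"])/m["fx"],-(uv[1]-m["cy"])/m["fy"],-1]); return d/np.linalg.norm(d)
def onz(m,uv,z):
    d=ray(m,uv); return m["position"]+d*(z-m["position"][2])/d[2]
def tri(ms,uvs):
    A=0;b=0
    for m,uv in zip(ms,uvs):
        d=ray(m,uv);M=np.eye(3)-np.outer(d,d);A=A+M;b=b+M@m["position"]
    return np.linalg.solve(A,b)
E
python3 - <<'E'
import cv2,numpy as np
s=cv2.imread("pics/scene0.png");d=cv2.imread("pics/side0.png")
def c(im,x,y,w,h): return cv2.resize(im[y:y+h,x:x+w],(400,300),interpolation=cv2.INTER_CUBIC)
a=np.vstack([np.hstack([c(s,250,190,120,90),c(s,350,165,120,90)]),np.hstack([c(d,240,165,100,75),c(d,220,235,160,120)])])
cv2.imwrite("pics/comp.png",a)
E
```

```text
(no output)
```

View pics/comp.png

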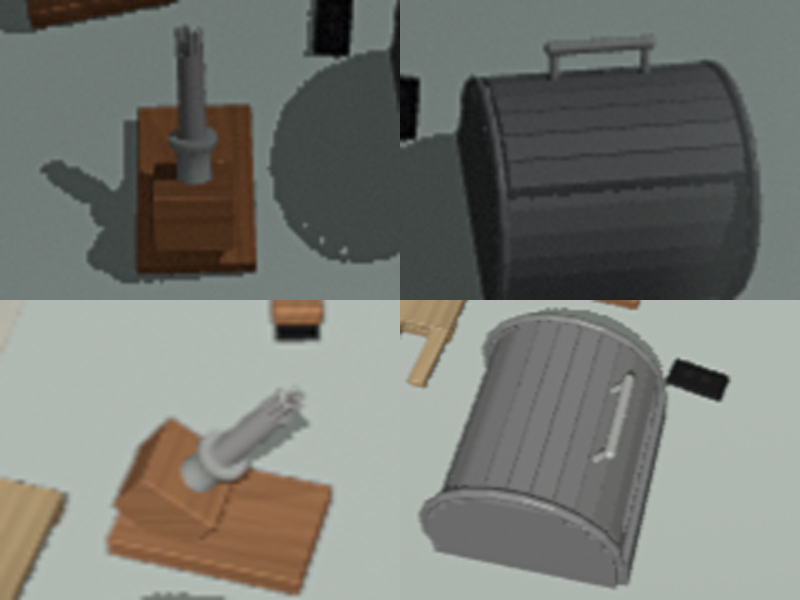

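```bash
python3 - <<'E'
from h import *
from scipy.optimize import least_squares
S=vision.camera_model("scene");D=vision.camera_model("side")
tip=tri([S,D],[(306.4,199.9),(312.5,189)]);sh=tri([S,D],[(307.9,230.5),(296.2,203.8)])
print("tri",tip,sh,np.linalg.norm(tip-sh))
def hand(p):
    y=p[2];l=np.radians(35)
    z=np.array([-np.sin(l)*np.cos(y),-np.sin(l)*np.sin(y),np.cos(l)])
    s=np.array([p[0],p[1],.098]);return s,s+z*.103
def f(p):
    s,t=hand(p);P=[s,t]
    return np.r_[(proj(S,P)-[(307.9,230.5),(306.4,199.9)]).ravel(),(proj(D,P)-[(296.2,203.8),(312.5,189)]).ravel()]
r=least_squares(f,[sh[0],sh[1],0]);print("handle",r.x,f(r.x).round(1),hand(r.x))
def box(p,L):
    return R.from_euler('z',p[2]).apply(L)+[p[0],p[1],0]
def bar(p):
    a=np.radians(42)+p[3];c=[-.138*np.cos(a),0,.06+.138*np.sin(a)]
    return box(p,np.array([c,c])+[[0,-.045,0],[0,.045,0]])
def g(p):
    return np.r_[(proj(S,bar(p))-[(394.4,179.1),(425.6,177)]).ravel(),(proj(D,bar(p))-[(312,267),(303.2,297.8)]).ravel(),(proj(D,box(p,[[-.112,.114,0]]))-[(310,348.2)]).ravel()]
r=least_squares(g,[.55,.1,0,.1]);print("box",r.x,g(r.x).round(1),bar(r.x))
p=r.x
print(box(p,[[-.0375,0,.1]]))
for uv,n in [((348,197),"key"),((495,224),"tin")]: print(n,onz(S,uv,.01))
E
```

```text
tri [ 0.51758913 -0.14823869  0.17793311] [ 0.57177254 -0.15094664  0.09435303] 0.09964339095086715
handle [ 0.57515993 -0.15034394 -0.06188208] [ 0.1  0.2  0.2 -1.6 -1.3 -0.6  0.1 -0.3] (array([ 0.57515993, -0.15034394,  0.098     ]), array([ 0.51619464, -0.14669038,  0.18237266]))
box [ 0.55272414  0.16846067 -0.01070865  0.17289674] [ 0.2  0.4 -1.6  0.2 -0.6 -0.1  1.1 -1.4 -0.7  2.8] [[0.46710805 0.12437496 0.16860633]
 [0.46807181 0.2143698  0.16860633]]
[[0.51522629 0.16886224 0.1       ]]
key [ 0.40623909 -0.00190484  0.01      ]
tin [0.56393139 0.45484278 0.01      ]
```

Emit:
play_rows(rotation=[[0,0,1],[0,0,1],[0,0,1],[0,0,1],[0,0,1],[0,0,1],[0,0,1],[0,0,1],[0,0,1],[0,0,1],[0,0,1],[0,0,1]], translation=[[0,10,40],[0,10,40],[0,10,40],[0,10,40],[28,30,3],[28,30,3],[28,30,3],[28,30,3],[28,30,3],[28,30,3],[28,30,3],[28,30,3]], grip=[0,0,0,0,0,0,0,0,0,0,0,0])

```text
time: 1.1
position: [0.4469, -0.3291, 0.4176]
tool_rot: [-0.0, 0.765, 0.644, -0.0]
ft_force: [0.7, 0.3, -0.8]
gripper_width: 0.0142
finger_force: 0.0
```

Emit:
play_rows(rotation=[[0,0,1],[0,0,1],[0,0,1],[0,0,1],[0,0,1],[0,0,1],[0,0,1],[0,0,1],[0,0,1],[0,0,1],[0,0,1],[0,0,1]], translation=[[0,40,0],[0,40,0],[0,40,0],[0,40,0],[0,40,0],[0,40,0],[0,40,0],[0,40,0],[-4,40,-10],[-4,40,-15],[-4,40,-15],[-4,40,-20]], grip=[0,0,0,0,0,0,0,0,0,0,0,0])

```text
time: 2.1
position: [0.4301, 0.146, 0.36]
tool_rot: [0.001, 0.34, 0.94, 0.0]
ft_force: [0.4, 0.5, -0.6]
gripper_width: 0.0002
finger_force: 0.0
```

```bash
python3 - <<'E'
from h import *
s=ctrl.observe();print(s["position"],s["joint_positions"].round(2),rot(s["tool_rot"]).as_matrix().round(3),s["ft_force"])
E
```

```text
[0.4301142  0.14595355 0.35996685] [ 0.42  0.08 -0.85  1.85  0.06  1.24  0.43] [[-0.769  0.64   0.002]
 [ 0.64   0.769 -0.   ]
 [-0.002  0.001 -1.   ]] [ 0.35828454  0.4585481  -0.57304338]
```

Emit:
play_rows(rotation=[[0,0,1],[0,0,1],[0,0,1],[0,0,1],[0,0,1],[0,0,1],[0,0,1],[0,0,1],[0,0,0]], translation=[[-3,4,-10],[-3,4,-10],[-3,4,-20],[-3,4,-20],[-3,4,-30],[0,3,-30],[0,0,-30],[0,0,-30],[0,0,0]], grip=[0,0,0,0,0,0,0,0,0])

```text
time: 2.85
position: [0.4122, 0.1653, 0.1753]
tool_rot: [-0.005, -0.001, 1.0, -0.001]
ft_force: [-0.7, 0.2, 0.2]
gripper_width: 0.0003
finger_force: 0.0
```

```bash
python3 - <<'E'
from h import *
s=ctrl.observe();print(s["position"],s["joint_positions"].round(2),rot(s["tool_rot"]).as_matrix().round(3),s["ft_force"])
c=np.array([.5527,.1685,.06])
for a in range(52,142,6):
    t=np.radians(a);b=c+.138*np.array([-np.cos(t),0,np.sin(t)]);print(a,(b[0]-.016).round(4),(b[2]+.011).round(4))
E
```

```text
[0.41215062 0.16531839 0.17526074] [ 0.31  0.34 -0.89  2.09  0.35  0.87  0.8 ] [[-1.    -0.002 -0.01 ]
 [-0.002  1.    -0.002]
 [ 0.01  -0.002 -1.   ]] [-0.70738373  0.24821469  0.16720873]
52 0.4517 0.1797
58 0.4636 0.188
64 0.4762 0.195
70 0.4895 0.2007
76 0.5033 0.2049
82 0.5175 0.2077
88 0.5319 0.2089
94 0.5463 0.2087
100 0.5607 0.2069
106 0.5747 0.2037
112 0.5884 0.199
118 0.6015 0.1928
124 0.6139 0.1854
130 0.6254 0.1767
136 0.636 0.1669
```

Emit:
play_rows(rotation=[[0,0,0],[0,0,0],[0,0,0],[0,0,0],[0,0,0],[0,0,0],[0,0,0],[0,0,0],[0,0,0],[0,0,0]], translation=[[12,0,1],[12,0,2],[12,0,2],[12,0,8],[13,0,7],[13,0,6],[14,0,4],[14,0,3],[14,0,1],[14,0,0]], grip=[0,0,0,0,0,0,0,0,0,0])

```text
time: 3.68
position: [0.5477, 0.1664, 0.2171]
tool_rot: [0.001, 0.002, 1.0, -0.0]
ft_force: [-3.5, -1.3, 1.9]
gripper_width: 0.0005
finger_force: 1.2
```

Emit:
play_rows(rotation=[[0,0,0],[0,0,0],[0,0,0],[0,0,0],[0,0,0],[0,0,0],[0,0,0],[0,0,0],[0,0,0]], translation=[[6,0,-6],[8,0,-4],[14,0,-4],[13,0,-5],[13,0,-6],[12,0,-8],[12,0,-8],[9,0,-8],[0,0,0]], grip=[0,0,0,0,0,0,0,0,0])

```text
time: 4.43
position: [0.6341, 0.1663, 0.1635]
tool_rot: [0.0, 0.001, 1.0, 0.0]
ft_force: [1.4, -0.7, 0.3]
gripper_width: 0.0006
finger_force: 0.6
```

Emit:
play_rows(rotation=[[0,0,0],[0,0,0],[0,0,0],[0,0,0],[0,0,0],[0,0,0],[0,0,0],[0,0,0]], translation=[[-8,0,15],[-12,0,30],[-20,0,38],[-20,0,38],[-20,0,38],[-20,0,30],[-20,0,15],[0,0,0]], grip=[1,1,1,1,1,1,1,1])

```text
time: 5.1
position: [0.5124, 0.1695, 0.3705]
tool_rot: [0.004, -0.001, 1.0, -0.0]
ft_force: [0.3, 0.3, 0.3]
gripper_width: 0.0519
finger_force: 0.0
```

```bash
python3 - <<'E'
from h import *
s=ctrl.observe();print(s["position"],s["joint_positions"].round(2))
m=vision.camera_model("wrist");w=vision.capture("wrist");print(m)
sc=vision.capture("scene")
for n,i in(("wrist1",w),("scene1",sc)): cv2.imwrite(f"pics/{n}.png",i[:,:,::-1])
import pickle;pickle.dump(m,open("w1.pkl","wb"))
a=np.zeros((600,800,3),np.uint8);a[:400,:640]=w[:,:,::-1];a[400:,:400]=cv2.resize(sc[140:290,330:630],(400,200))[:,:,::-1]
cv2.imwrite("pics/c1.png",a)
E
```

```text
[0.51243389 0.16945618 0.37045888] [ 0.37  0.29 -0.91  1.66  0.24  1.3   0.98]
{'fx': 339.8764168202027, 'fy': 339.8764168202027, 'cx': 318.79194612483076, 'cy': 209.5549712055284, 'position': array([0.44110332, 0.1695112 , 0.52131098]), 'orientation': array([ 0.69993198, -0.09182561, -0.09120466,  0.70238522])}
```

View pics/c1.png

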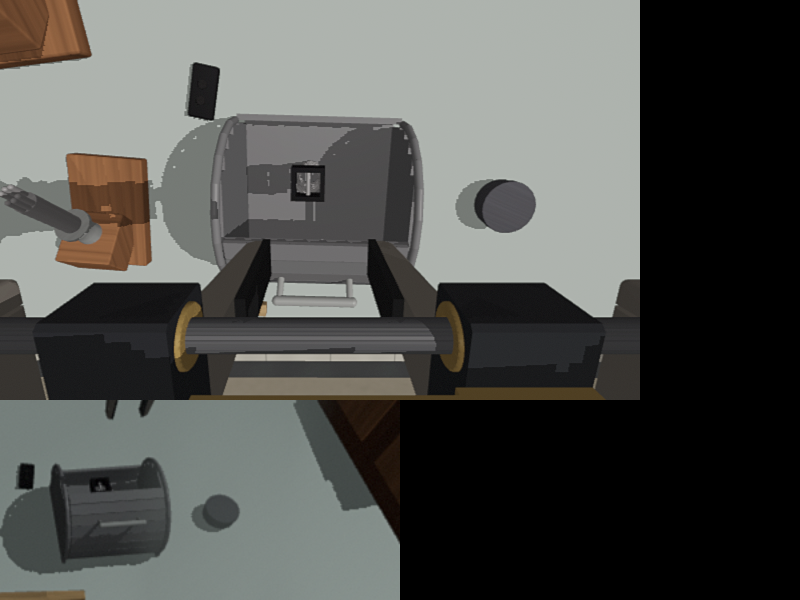

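The cover is fully back. In the wrist view the collar is at (308,183), almost square to the box, with the cross-bar along image-vertical (world x). The small handle is at the left, (10,195) to (80,225).

```bash
python3 - <<'E'
from h import *
import pickle;m=pickle.load(open("w1.pkl","rb"))
im=cv2.imread("pics/wrist1.png");g=im.max(2)
c=g[155:212,280:336];k=(c<40).astype(np.uint8)
n,l,st,ce=cv2.connectedComponentsWithStats(k);i=1+st[1:,4].argmax();print(st[i])
pts=np.argwhere(l==i)[:,::-1].astype(np.float32)+[280,155]
r=cv2.minAreaRect(pts.astype(np.float32));print(r)
P=np.array([onz(m,p,.110) for p in cv2.boxPoints(r)]);print(P.round(4),P.mean(0));
e=P[1]-P[0];print(np.linalg.norm(P[1]-P[0]),np.linalg.norm(P[2]-P[1]),np.degrees(np.arctan2(e[1],e[0])))
# yaw by corners of the mask
for f in range(4):
    d=[(1,1),(-1,1),(1,-1),(-1,-1)][f];q=pts[(pts@d).argmax()];print(q,onz(m,q,.11)[:2].round(4))
b=np.argwhere(g[175:194,303:315]>120);print(b.mean(0)+[175,303])
print("\n".join(" ".join(f"{v:3d}" for v in row) for row in g[160:206,286:330:1][:, ::1][::3]))
E
```

```text
[ 11  10  34  37 665]
((307.5, 183.0), (36.0, 33.0), 90.0)
[[0.4947 0.1355 0.11  ]
 [0.4945 0.1754 0.11  ]
 [0.5393 0.1758 0.11  ]
 [0.5394 0.1347 0.11  ]] [0.51698771 0.15536463 0.11      ]
0.03993357541183587 0.04476998497627524 90.20042556520482
[323. 201.] [0.5393 0.1745]
[291. 199.] [0.5369 0.1348]
[323. 165.] [0.4945 0.1742]
[292. 165.] [0.4947 0.1367]
[184.42465753 308.04109589]
121 121 122 122 121 122 121 121 121 122 123 123 123 122 122 123 123 122 122 122 121  93  85  91 104 113 108 115 120 120 122 123 124 124  96  78  79  78  79  78  78  79  78  79
122  98  83  83  83  84  84  85  85  80  79  78  78  79  78  75  77  87  95 123 116 119 123 134 134 136 128 138 140 128 127 123  95  79  79  80  80  79  79  79  78  79  78  78
 77  78  79  80  80  52  21   7  10   7  11   8  10   9  13  10  10   9   7  11   9   8   6   7   9   8   7   9  14  16  18  20  17  13  13  14  12   8  22  70  80  79  79  77
 77  78  81 114  86  40  27  28  28  30  27  30  29  31  30  32  29  31  31  30  29  29  30  31  31  30  30  31  30  31  31  28  29  30  31  31  29  29  32  70  80  79  79  78
 78  78
[... 1404 characters left out ...]
 120 122 123  85  37  25  26  27  23  18  18  17  17  19  18  16  15  13  12  13  16  20  13  10  10  11  14  13  10  14  11  12  14  26  29  25  28  60  76  78  79  77  78
120 121 121 123  83  35  21  22  21  23  22  25  24  23  25  25  25  25  26  24  27  27  26  28  25  25  25  27  27  25  27  26  27  25  29  27  27  29  59  75  80  78  77  78
119 119 120 122 121 121 122 122 123 122 121 122 122 122 122 122 122 123 124  96  78  78  77  78  78  77  79 114 124  96  78  77  79  78  78  79  77  76  78  78  77  77  78  77
120 119 119 119 119 119 119 119 119 119 119 119 119 120 119 119 120 120 121  94  75  76  76  77  76  73  77 112 124  95  76  76  77  77  77  77  78  78  77  78  76  77  78  77
```

Emit:
play_rows(rotation=[[0,0,0],[0,0,0],[0,0,0],[0,0,0],[0,0,0],[0,0,0],[0,0,0],[0,0,0],[0,0,0],[0,0,0],[0,0,0],[0,0,0]], translation=[[-4,-35,0],[-4,-35,0],[-4,-35,0],[-4,-35,0],[-4,-35,-5],[-4,-35,-20],[-4,-35,-20],[-4,-35,-20],[-4,-35,-25],[0,0,-15],[0,0,-15],[0,0,0]], grip=[1,1,1,1,1,1,1,1,1,1,1,1])

```text
time: 6.2
position: [0.4763, -0.1476, 0.2421]
tool_rot: [-0.003, 0.001, 1.0, 0.002]
ft_force: [-0.8, 1.2, -0.7]
gripper_width: 0.0913
finger_force: 0.0
```

```bash
python3 - <<'E'
from h import *
s=ctrl.observe();print(s["position"],s["joint_positions"].round(2))
m=vision.camera_model("wrist");w=vision.capture("wrist")
cv2.imwrite(f"pics/wrist2.png",w[:,:,::-1])
import pickle;pickle.dump(m,open("w2.pkl","wb"))
t=proj(m,[[.516,-.147,.182],[.575,-.150,.098]]);print(t, rot(m["orientation"]).as_matrix()[:,2])
u,v=t.mean(0).astype(int);print(u,v)
c=w[max(0,v-75):v+75,u-100:u+100,::-1];print(u-100,max(0,v-75),c.shape);cv2.imwrite("pics/c2.png",cv2.resize(c,None,fx=4,fy=4,interpolation=cv2.INTER_CUBIC))
S=vision.camera_model("scene");D=vision.camera_model("side")
print("decoy tip",tri([S,D],[(266,100),(437,163)]))
E
```

```text
[ 0.47631411 -0.14763053  0.2421318 ] [ 0.86  0.3  -0.74  1.91  0.23  1.02  1.59]
[[319.37929875 288.85329763]
 [315.95704699 303.90768354]] [-0.24253581 -0.00235394  0.9701396 ]
317 296
217 221 (150, 200, 3)
decoy tip [ 0.15808115 -0.24888802  0.25377007]
```

View pics/c2.png

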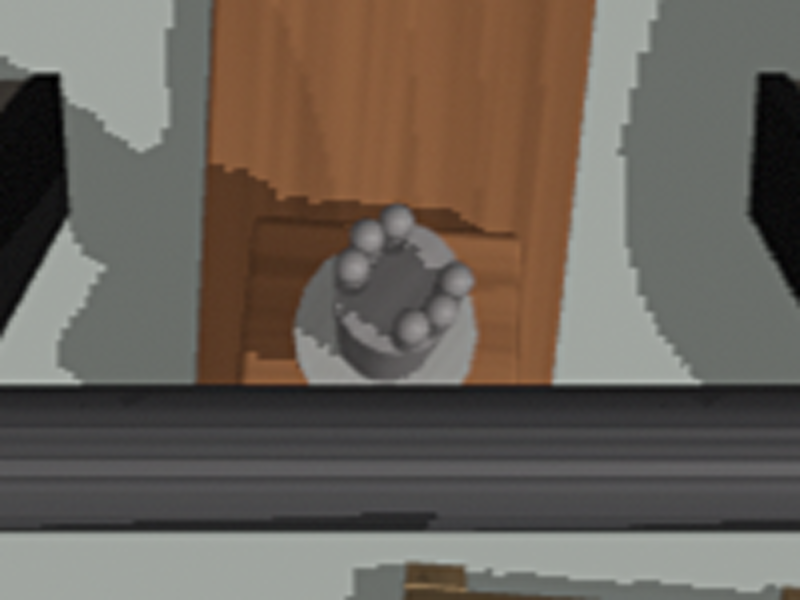

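The fork is clear: three tip balls at upper left, around (373,242) in the crop, and three at lower right, around (437,307). The slot runs between them, and the shoulder disc is centred near column 386. Next I'll fit the handle pose and slot angle.

```bash
python3 - <<'E'
from h import *
from scipy.optimize import least_squares
import pickle;m=pickle.load(open("w2.pkl","rb"))
S=vision.camera_model("scene");D=vision.camera_model("side")
o=np.array([217,221])
A=np.array([(397,222),(368,237),(353,268)])/4+o;B=np.array([(457,280),(443,312),(412,328)])/4+o
l=np.radians(35)
def axes(y):
    c,s=np.cos(y),np.sin(y)
    z=np.array([-np.sin(l)*c,-np.sin(l)*s,np.cos(l)]);x=np.array([np.cos(l)*c,np.cos(l)*s,np.sin(l)]);return x,np.cross(z,x),z
tip=np.vstack([A,B]).mean(0);shu=217+386/4
def f(p):
    x,y,z=axes(p[2]);s=np.array([p[0],p[1],.098]);P=[s,s+.103*z]
    return np.r_[.5*(proj(S,P)-[(307.9,230.5),(306.4,199.9)]).ravel(),.5*(proj(D,P)-[(296.2,203.8),(312.5,189)]).ravel(),
      (proj(m,[s+z*.101])[0]-tip),proj(m,[s])[0,0]-shu]
r=least_squares(f,[.575,-.15,0]);p=r.x;print(p,f(p).round(2))
x,y,z=axes(p[2]);s=np.array([p[0],p[1],.098]);e=s+.101*z
def pl(uv):
    d=ray(m,uv);return m["position"]+d*((e-m["position"])@z)/(d@z)
a=np.array([[(pl(q)-e)@x,(pl(q)-e)@y] for q in np.vstack([A,B])]);print((a*1000).round(1))
d=a[3:].mean(0)-a[:3].mean(0);print("A-B dir",np.degrees(np.arctan2(d[1],d[0])),"slot",np.degrees(np.arctan2(-d[0],d[1])))
print("x,y,z",x,y,z,"shoulder",s,"end",s+.103*z)
print("grip above tip: TCP if foot at 20mm above end, tcp +8",s+z*(.123+.084+.008),"home",s+z*(.092))
E
```

```text
[ 0.57499137 -0.15229547 -0.07852646] [-0.28  0.08 -0.09 -0.81 -0.54 -0.52  0.07 -0.27  0.03  0.01  0.08]
[[-8.9 -2. ]
 [-5.9 -6.8]
 [-0.5 -9. ]
 [ 0.3  9. ]
 [ 5.8  6.8]
 [ 8.8  1.7]]
A-B dir 49.407865926548034 slot -40.592134073451966
x,y,z [ 0.81662773 -0.06425902  0.57357644] [0.07844578 0.99691838 0.        ] [-0.57180889  0.04499465  0.81915204] shoulder [ 0.57499137 -0.15229547  0.098     ] end [ 0.51609506 -0.14766102  0.18237266]
grip above tip: TCP if foot at 20mm above end, tcp +8 [ 0.45205246 -0.14262162  0.27411769] home [ 0.52238496 -0.14815596  0.17336199]
```

Emit:
play_rows(rotation=[[0,0,0],[0,0,0],[0,0,0],[0,0,0],[0,0,0],[0,0,0],[0,0,0],[0,0,0],[0,0,0],[0,0,0],[0,0,0],[0,0,0]], translation=[[0,10,20],[5,38,20],[5,38,20],[6,38,0],[6,38,0],[6,38,0],[6,38,0],[6,38,0],[2,27,-30],[0,0,-38],[0,0,-38],[0,0,0]], grip=[1,1,1,1,1,1,1,1,1,1,1,1])

```text
time: 7.25
position: [0.5166, 0.1527, 0.1932]
tool_rot: [-0.005, -0.001, 1.0, -0.001]
ft_force: [-2.5, -1.4, 0.2]
gripper_width: 0.092
finger_force: 0.0
```

```bash
python3 - <<'E'
from h import *
s=ctrl.observe();print(s["position"],s["joint_positions"].round(2),s["tool_rot"])
m=vision.camera_model("wrist");w=vision.capture("wrist")
t=proj(m,[[.518,.155,.11]]);print(t)
cv2.imwrite(f"pics/wrist3.png",w[:,:,::-1])
E
```

```text
[0.51659253 0.15270447 0.19321294] [ 0.29  0.47 -0.81  1.87  0.4   0.99  0.88] [-5.30722728e-03 -9.58045105e-04  9.99984788e-01 -1.15691469e-03]
[[322.19774524 225.80168391]]
```

View pics/wrist3.png

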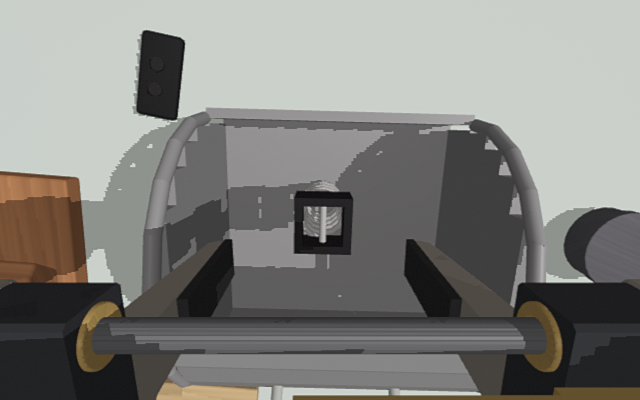

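The collar is centred at (323,226), within 1 px of the prediction, and the bar lies along x. Going down to grasp.

Emit:
play_rows(rotation=[[0,0,0],[0,0,0],[0,0,0],[0,0,0],[0,0,0],[0,0,0],[0,0,0],[0,0,0],[0,0,0],[0,0,0],[0,0,0],[0,0,0]], translation=[[0,2,-30],[0,0,-30],[0,0,-20],[0,0,-7],[0,0,0],[0,0,0],[0,0,0],[0,0,0],[0,0,0],[0,0,0],[0,0,0],[0,0,0]], grip=[1,1,1,1,1,0,0,0,0,0,0,0], force=25)

```text
time: 8.3
position: [0.5203, 0.1554, 0.1122]
tool_rot: [0.0, 0.0, 1.0, 0.0]
ft_force: [0.7, -0.7, 0.3]
gripper_width: 0.0473
finger_force: 0.0
```

Emit:
play_rows(rotation=[[0,0,0],[0,0,0],[0,0,0],[0,0,0],[0,0,0],[0,0,0],[0,0,0],[0,0,0],[0,0,0],[0,0,0]], translation=[[0,0,0],[0,0,-4],[-1,0,-5],[0,0,0],[0,0,0],[0,0,0],[0,0,0],[0,0,0],[0,0,0],[0,0,0]], grip=[0.7,0.7,0.7,0.7,0,0,0,0,0,0], force=25)

```text
time: 9.13
position: [0.5193, 0.1555, 0.103]
tool_rot: [0.0, 0.0, 1.0, 0.0]
ft_force: [-0.6, -0.2, -0.1]
gripper_width: 0.0418
finger_force: 24.9
```

Emit:
play_rows(rotation=[[0,0,0],[0,0,0],[0,0,0],[0,0,0],[0,0,0],[0,0,0],[0,0,0],[0,0,0],[0,0,0]], translation=[[0,0,10],[0,0,25],[0,0,35],[0,0,35],[0,0,35],[0,0,35],[0,0,35],[0,0,15],[0,0,0]], grip=[0,0,0,0,0,0,0,0,0], force=30)

```text
time: 9.88
position: [0.5205, 0.1566, 0.3326]
tool_rot: [0.004, 0.0, 1.0, 0.001]
ft_force: [0.4, 0.5, -1.4]
gripper_width: 0.0415
finger_force: 29.9
```

```bash
cat > tgt.py <<'E'
from h import *
yaw=-.0785;l=np.radians(35);c,s_=np.cos(yaw),np.sin(yaw)
z=np.array([-np.sin(l)*c,-np.sin(l)*s_,np.cos(l)]);x=np.array([np.cos(l)*c,np.cos(l)*s_,np.sin(l)]);y=np.cross(z,x)
sh=np.array([.575,-.1523,.098])
def Rt(tw):
    v=np.cos(tw)*x+np.sin(tw)*y; return R.from_matrix(np.c_[-v,np.cross(-z,-v),-z])
def rep(tw,off=.007):
    s=ctrl.observe();q=rot(s["tool_rot"]);p=s["position"]
    d=p-sh;k=d@z;T=q.as_matrix()
    foot=p+T[:,2]*(.084+off);df=foot-sh
    print("t",s["time"],"pos",p.round(4),"j",s["joint_positions"].round(2),"w",s["gripper_width"].round(4))
    print("rotvec to target /5deg",((Rt(tw)*q.inv()).as_rotvec(degrees=True)/5).round(2),"F along rod",(s["ft_force"]@z).round(2),s["ft_force"].round(1),"M",s["wrist_torque"].round(2))
    print("foot in shoulder x,y,z mm",(np.array([df@x,df@y,df@z])*1000).round(1))
    print("foot height",foot[2].round(3))
    return s
E
python3 - <<'E'
from tgt import *
s=rep(np.radians(-40.6))
g=sh+z*(.128+.091);print("target tcp",g,"delta mm",((g-s["position"])*1000).round(1),"z",z)
m=vision.camera_model("wrist");w=vision.capture("wrist");d=vision.capture("side")
a=np.zeros((600,800,3),np.uint8);a[:400,:640]=w[:,:,::-1];a[400:,:320]=cv2.resize(d[:,:,::-1],(320,200))
a[400:,320:640]=cv2.resize(vision.capture("scene")[:,:,::-1],(320,200))
cv2.imwrite("pics/c4.png",a)
E
```

```text
Traceback (most recent call last):
  File "tgt.py", line 11, in rep
    print("t",s["time"],"pos",p.round(4),"j",s["joint_positions"].round(2),"w",s["gripper_width"].round(4))
                                                                               ^^^^^^^^^^^^^^^^^^^^^^^^
AttributeError: 'float' object has no attribute 'round'
```

```bash
sed -i 's/s\["gripper_width"\].round(4)/s["gripper_width"]/' tgt.py
python3 - <<'E'
from tgt import *
s=rep(np.radians(-40.6))
g=sh+z*(.128+.091);print("target tcp",g,"delta mm",((g-s["position"])*1000).round(1),"z",z)
m=vision.camera_model("wrist");w=vision.capture("wrist");d=vision.capture("side")
a=np.zeros((600,800,3),np.uint8);a[:400,:640]=w[:,:,::-1];a[400:,:320]=cv2.resize(d[:,:,::-1],(320,200))
a[400:,320:640]=cv2.resize(vision.capture("scene")[:,:,::-1],(320,200))
cv2.imwrite("pics/c4.png",a)
E
```

```text
t 9.8833 pos [0.5205 0.1566 0.3326] j [ 0.37  0.32 -0.89  1.71  0.27  1.23  0.98] w 0.04151484840316449
rotvec to target /5deg [ 2.24 -6.74 -8.72] F along rod -1.34 [ 0.4  0.5 -1.4] M [ 0.1  -0.17 -0.03]
foot in shoulder x,y,z mm [ 18.6 303.8 162.3]
foot height 0.242
target tcp [ 0.44977359 -0.14244948  0.2773943 ] delta mm [ -70.8 -299.   -55.2] z [-0.57181008  0.04497952  0.81915204]
```

View pics/c4.png

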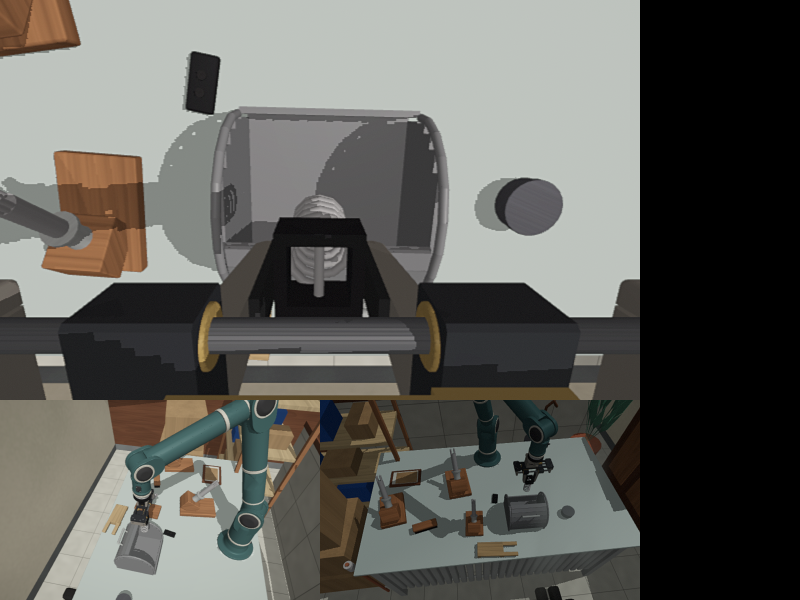

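Emit:
play_rows(rotation=[[0.187,-0.562,-0.727],[0.187,-0.562,-0.727],[0.187,-0.562,-0.727],[0.187,-0.562,-0.727],[0.187,-0.562,-0.727],[0.187,-0.562,-0.727],[0.187,-0.562,-0.727],[0.187,-0.562,-0.727],[0.187,-0.562,-0.727],[0.187,-0.562,-0.727],[0.187,-0.562,-0.727],[0.187,-0.562,-0.727]], translation=[[-8,-25,0],[-8,-25,0],[-8,-25,0],[-8,-25,0],[-8,-25,0],[-8,-25,0],[-8,-25,0],[-8,-25,0],[-8,-25,0],[-8,-25,0],[-8,-25,-10],[-6,-22,-10]], grip=[0,0,0,0,0,0,0,0,0,0,0,0])

```text
time: 11.03
position: [0.4232, -0.1433, 0.3064]
tool_rot: [0.283, 0.368, 0.881, 0.094]
ft_force: [0.6, -0.5, -1.2]
gripper_width: 0.0416
finger_force: 29.9
```

Emit:
play_rows(rotation=[[0,0,0],[0,0,0],[0,0,0]], translation=[[0,0,0],[0,0,0],[0,0,0]], grip=[0,0,0])

```text
time: 11.28
position: [0.4251, -0.1407, 0.3072]
tool_rot: [0.281, 0.365, 0.882, 0.094]
ft_force: [0.1, -0.4, -1.8]
gripper_width: 0.0419
finger_force: 29.9
```

```bash
python3 - <<'E'
from tgt import *
s=rep(np.radians(-40.6))
g=sh+z*(.118+.091);print("delta to 15mm above",((g-s["position"])*1000).round(1))
E
```

```text
t 11.2833 pos [ 0.4251 -0.1407  0.3072] j [ 0.82 -0.23 -0.39  2.34 -0.61  0.51  1.66] w 0.041891535525026787
rotvec to target /5deg [-0.06 -0.09 -0.04] F along rod -1.54 [ 0.1 -0.4 -1.8] M [ 0.07  0.6  -0.02]
foot in shoulder x,y,z mm [ -3.9   0.4 166.6]
foot height 0.232
delta to 15mm above [ 30.4  -2.2 -38. ]
```

Emit:
play_rows(rotation=[[-0.06,-0.09,-0.04],[0,0,0],[0,0,0],[0,0,0],[0,0,0]], translation=[[8,-1,-10],[11,-1,-14],[11,0,-14],[0,0,0],[0,0,0]], grip=[0,0,0,0,0])

```text
time: 11.7
position: [0.4556, -0.1423, 0.2695]
tool_rot: [0.286, 0.365, 0.881, 0.094]
ft_force: [0.6, 0.5, -1.8]
gripper_width: 0.042
finger_force: 29.9
```

```bash
python3 - <<'E'
from tgt import *
s=rep(np.radians(-40.6))
g=sh+z*(.105+.091);print("delta to 2mm above",((g-s["position"])*1000).round(1))
D=vision.camera_model("side");d=vision.capture("side");S=vision.camera_model("scene");sc=vision.capture("scene")
cv2.imwrite("pics/s5.png",d[:,:,::-1]);cv2.imwrite("pics/sc5.png",sc[:,:,::-1])
def c(im,M):
    u,v=proj(M,[sh+z*.11])[0].astype(int);return cv2.resize(im[v-38:v+37,u-50:u+50,::-1],(400,300),interpolation=cv2.INTER_CUBIC)
w=vision.capture("wrist")
a=np.vstack([np.hstack([c(d,D),c(sc,S)]),np.hstack([cv2.resize(w[150:400,120:520,::-1],(400,250)),np.zeros((250,400,3),np.uint8)])])
cv2.imwrite("pics/c5.png",a)
E
```

```text
t 11.7 pos [ 0.4556 -0.1423  0.2695] j [ 0.8  -0.1  -0.44  2.35 -0.62  0.35  1.66] w 0.04196627428611793
rotvec to target /5deg [-0.    0.   -0.02] F along rod -1.84 [ 0.6  0.5 -1.8] M [0.06 0.6  0.04]
foot in shoulder x,y,z mm [  0.3   0.7 118.2]
foot height 0.195
delta to 2mm above [  7.3  -1.2 -10.9]
```

View pics/c5.png

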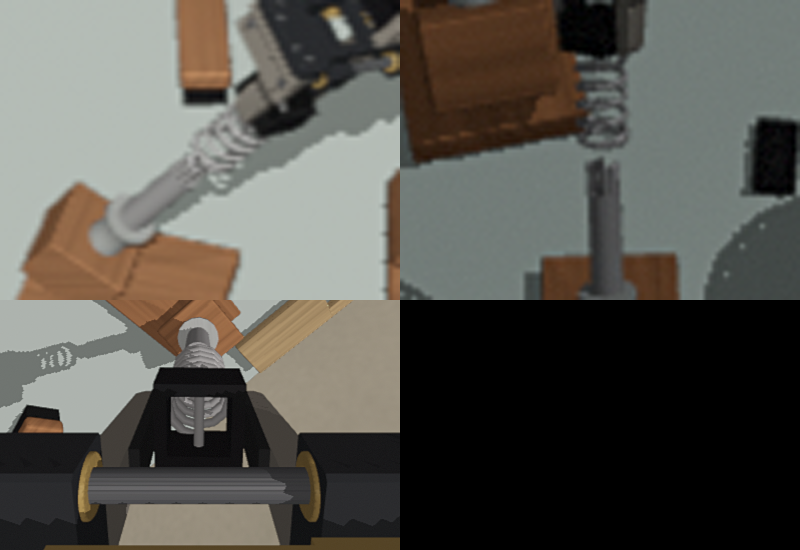

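Spring and rod line up in all views, with the foot about 15 mm off the tip. Sliding on gently.

Emit:
play_rows(rotation=[[0,0,0],[0,0,0],[0,0,0],[0,0,0],[0,0,0],[0,0,0]], translation=[[3.4,-0.9,-4.9],[3.4,-0.3,-4.9],[3.4,-0.3,-4.9],[3.4,-0.3,-4.9],[3.4,-0.3,-4.9],[0,0,0]], grip=[0,0,0,0,0,0])

```text
time: 12.35
position: [0.4723, -0.1454, 0.2441]
tool_rot: [0.286, 0.366, 0.881, 0.093]
ft_force: [0.4, 1.1, -1.5]
gripper_width: 0.0418
finger_force: 29.9
```

```bash
python3 -c "
from tgt import *
rep(np.radians(-40.6))"
```

```text
t 12.35 pos [ 0.4723 -0.1454  0.2441] j [ 0.78 -0.01 -0.45  2.35 -0.62  0.25  1.67] w 0.04178911063847254
rotvec to target /5deg [-0.    0.01  0.01] F along rod -1.4 [ 0.4  1.1 -1.5] M [0.1  0.66 0.02]
foot in shoulder x,y,z mm [-0.4 -1.2 87.7]
foot height 0.17
```

Emit:
play_rows(rotation=[[0,0,0],[0,0,0],[0,0,0],[0,0,0],[0,0,0],[0,0,0]], translation=[[3.4,0.7,-4.9],[3.4,-0.3,-4.9],[3.4,-0.3,-4.9],[3.4,-0.3,-4.9],[0,0,0],[0,0,0]], grip=[0,0,0,0,0,0])

```text
time: 12.85
position: [0.4858, -0.1457, 0.2253]
tool_rot: [0.287, 0.366, 0.88, 0.093]
ft_force: [-0.4, -0.2, -1.6]
gripper_width: 0.042
finger_force: 29.9
```

```bash
python3 -c "
from tgt import *
rep(np.radians(-40.6))"
```

```text
t 12.85 pos [ 0.4858 -0.1457  0.2253] j [ 0.76  0.05 -0.46  2.35 -0.62  0.18  1.67] w 0.04200420209063806
rotvec to target /5deg [0.01 0.01 0.02] F along rod -1.06 [-0.4 -0.2 -1.6] M [ 0.09  0.61 -0.01]
foot in shoulder x,y,z mm [-0.1 -0.5 64.6]
foot height 0.151
```

Emit:
play_rows(rotation=[[0,0,0],[0,0,0],[0,0,0],[0,0,0]], translation=[[3.4,0,-4.9],[3.4,-0.3,-4.9],[0,0,0],[0,0,0]], grip=[0,0,0,0])

```text
time: 13.18
position: [0.4926, -0.146, 0.2156]
tool_rot: [0.287, 0.366, 0.88, 0.093]
ft_force: [0.2, 0.7, -0.3]
gripper_width: 0.0424
finger_force: 29.9
```

```bash
python3 -c "
from tgt import *
rep(np.radians(-40.6))"
```

```text
t 13.1833 pos [ 0.4926 -0.146   0.2156] j [ 0.74  0.08 -0.45  2.34 -0.63  0.15  1.68] w 0.04240549340844317
rotvec to target /5deg [0.01 0.02 0.01] F along rod -0.34 [ 0.2  0.7 -0.3] M [ 0.1   0.64 -0.  ]
foot in shoulder x,y,z mm [-0.1 -0.3 52.7]
foot height 0.141
```

Emit:
play_rows(rotation=[[0,0,0],[0,0,0],[0,0,0],[0,0,0]], translation=[[3.4,0,-4.9],[3.4,-0.3,-4.9],[0,0,0],[0,0,0]], grip=[0,0,0,0])

```text
time: 13.52
position: [0.4969, -0.1449, 0.2093]
tool_rot: [0.286, 0.365, 0.881, 0.093]
ft_force: [-0.0, -1.3, -2.0]
gripper_width: 0.0419
finger_force: 29.9
```

```bash
python3 -c "
from tgt import *
print(rep(np.radians(-40.6))['joint_positions'])"
```

```text
t 13.5167 pos [ 0.4969 -0.1449  0.2093] j [ 0.43  0.08 -0.15  2.36 -0.83  0.15  1.87] w 0.04193734632827614
rotvec to target /5deg [ 0.01  0.01 -0.02] F along rod -1.66 [-0.  -1.3 -2. ] M [-0.22  0.7  -0.23]
foot in shoulder x,y,z mm [-0.4  1.3 45.1]
foot height 0.135
[ 0.4330829   0.08253532 -0.14516295  2.35824553 -0.83142783  0.14987607
  1.86929346]
```

Emit:
play_rows(rotation=[[0,0,0],[0,0,0]], translation=[[0.6,-1.0,-0.8],[0,0,0]], grip=[0,0])

```text
time: 13.68
position: [0.4972, -0.1472, 0.2087]
tool_rot: [0.286, 0.366, 0.881, 0.093]
ft_force: [0.7, -0.1, -1.6]
gripper_width: 0.0421
finger_force: 29.9
```

```bash
python3 -c "
from tgt import *
print(rep(np.radians(-40.6))['joint_positions'])"
```

```text
t 13.6833 pos [ 0.4972 -0.1472  0.2087] j [ 0.43  0.09 -0.14  2.36 -0.85  0.15  1.89] w 0.04206700838661385
rotvec to target /5deg [0.   0.01 0.01] F along rod -1.68 [ 0.7 -0.1 -1.6] M [ 0.04  0.63 -0.01]
foot in shoulder x,y,z mm [-0.3 -1.1 44.4]
foot height 0.134
[ 0.43427901  0.08533451 -0.14088368  2.35724919 -0.85043241  0.15022922
  1.89054719]
```

```bash
cat > fk.py <<'E'
from tgt import *
import itertools
from scipy.optimize import least_squares
J=np.array([[1.17901135,0.46838596,-0.01157427,1.6036232,0.00597813,1.07137106,-0.05631092],
[.42,.08,-.85,1.85,.06,1.24,.43],[.31,.34,-.89,2.09,.35,.87,.80],[.37,.29,-.91,1.66,.24,1.3,.98],[.86,.3,-.74,1.91,.23,1.02,1.59],
[.37,.32,-.89,1.71,.27,1.23,.98],[.80,-.10,-.44,2.35,-.62,.35,1.66],[.76,.05,-.46,2.35,-.62,.18,1.67],
[0.43427901,0.08533451,-0.14088368,2.35724919,-0.85043241,0.15022922,1.89054719]])
P=np.array([[.22188,-.61038,.23263],[.4301,.146,.36],[.41215,.16532,.17526],[.5124,.1695,.3705],[.4763,-.1476,.2421],[.5205,.1566,.3326],[.4556,-.1423,.2695],[.4858,-.1457,.2253],[.4972,-.1472,.2087]])
Q=np.array([[-.00085,.98484,.17346,-.0002],[.001,.34,.94,0],[-.005,-.001,1,-.001],[.004,-.001,1,0],[-.003,.001,1,.002],[.004,0,1,.001],[.286,.365,.881,.094],[.287,.366,.88,.093],[.286,.366,.881,.093]])
QR=R.from_quat(np.roll(Q,-1,axis=1))
def fk(j,sg,p):
    d1,d3,d5,d7,o1,o7,a3=p
    r=R.from_euler('z',sg[0]*j[0]+o1);x=np.array([0,0,d1])
    r=r*R.from_euler('y',sg[1]*j[1]);x=x+r.apply([0,0,d3]);r=r*R.from_euler('z',sg[2]*j[2]);x=x+r.apply([a3,0,0])
    r=r*R.from_euler('y',sg[3]*j[3]);x=x+r.apply([-a3,0,d5])
    r=r*R.from_euler('z',sg[4]*j[4])*R.from_euler('y',sg[5]*j[5]);x=x+r.apply([0,0,d7]);return x,r*R.from_euler('z',sg[6]*j[6]+o7)
def res(p,sg):
    o=[]
    for j,x,q in zip(J,P,QR):
        a,b=fk(j,sg,p);o+=list((a-x)*3)+list((b*q.inv()).as_rotvec())
    return np.array(o)
if __name__=="__main__":
    best=[]
    for t in itertools.product([1,-1],repeat=4):
      for s1 in (1,-1):
        sg=(s1,1,t[0],1,t[1],1,t[2]) if t[3]>0 else (s1,1,t[0],1,t[1],-1,t[2])
        for o1 in (-2.4,0,3.1):
            for o7 in (0,1.57,-1.57,3.1):
                r=least_squares(res,[.33,.4,.4,.25,o1,o7,0],args=(sg,),max_nfev=60);best.append((r.cost,sg,r.x))
    best.sort(key=lambda b:b[0])
    for b in best[:3]: print(b)
    print(res(best[0][2],best[0][1]).reshape(-1,6).round(3))
    import pickle;pickle.dump(best[0],open("fk.pkl","wb"))
E
timeout 500 python3 fk.py
```

```text
(np.float64(0.004511155661876663), (-1, 1, -1, 1, -1, 1, -1), array([ 0.31334493,  0.53055278,  0.4713352 ,  0.32288978, -0.05168791,
        1.52147699, -0.01086214]))
(np.float64(0.00451115566187713), (-1, 1, -1, 1, -1, 1, -1), array([ 0.31334492,  0.53055279,  0.4713352 ,  0.32288978, -0.0516879 ,
        1.52147699, -0.01086214]))
(np.float64(0.0045111556618774185), (-1, 1, -1, 1, -1, 1, -1), array([ 0.31334492,  0.53055278,  0.47133519,  0.32288978, -0.0516879 ,
        1.52147699, -0.01086213]))
[[-0.013  0.034  0.     0.    -0.    -0.002]
 [ 0.013  0.01  -0.011  0.004  0.004 -0.001]
 [ 0.007  0.006  0.011 -0.004 -0.006  0.009]
 [ 0.025 -0.017 -0.008  0.001 -0.001 -0.012]
 [ 0.013  0.006  0.005  0.001 -0.006 -0.002]
 [ 0.016 -0.015 -0.002 -0.005 -0.002 -0.008]
 [ 0.014  0.026 -0.005 -0.023  0.005 -0.013]
 [ 0.005  0.013  0.003 -0.031  0.005 -0.012]
 [-0.013  0.029  0.007 -0.028  0.002 -0.012]]
```

```bash
cat > ik.py <<'E'
from fk import *
import pickle
_,sg,p=pickle.load(open("fk.pkl","rb"))
lo=np.array([-2.53,-.31,-1.57,.28,-1.29,.15,-2.92]);hi=np.array([2.53,2.02,1.55,2.44,4.43,1.84,2.92])
def ik(x,q,seeds,m=.04):
    out=[]
    for s in seeds:
        r=least_squares(lambda j:np.r_[(fk(j,sg,p)[0]-x)*3,(fk(j,sg,p)[1]*q.inv()).as_rotvec()],np.clip(s,lo+m+1e-3,hi-m-1e-3),bounds=(lo+m,hi-m),max_nfev=80)
        if r.cost<1e-5: out.append(r.x)
    return out
E
timeout 550 python3 - <<'E'
from ik import *
rng=np.random.default_rng(0);seeds=rng.uniform(lo,hi,(25,7))
tw=np.radians(-40.6)
for name,half in (("same",0),("half",np.pi)):
  for phi in (0,15,25,35):
    q=Rt(tw+half);
    for sgn in ((1,-1) if phi else (1,)):
        q2=q*R.from_euler('y',sgn*phi,degrees=True)
        s=ik(sh+z*.091,q2,seeds)
        print(name,phi*sgn,len(s),"tool z",q2.as_matrix()[:,2].round(2))
        for j in s[:5]: print("   ",j.round(2))
E
```

```text
same 0 6 tool z [ 0.57 -0.04 -0.82]
    [ 1.26  0.42 -1.1   2.32  1.55  0.21 -0.39]
    [ 1.23  0.4  -1.07  2.32  1.54  0.19 -0.38]
    [ 1.39  0.6  -1.33  2.32  1.6   0.43 -0.38]
    [ 1.23  0.4  -1.07  2.32  1.54  0.19 -0.38]
    [ 1.31  0.48 -1.19  2.32  1.57  0.28 -0.39]
same 15 11 tool z [ 0.41  0.14 -0.9 ]
    [ 1.45  0.86 -1.49  2.15  1.07  0.72  0.24]
    [ 0.41  0.28 -0.    2.15 -0.69  0.49  1.82]
    [ 1.14  0.4  -0.88  2.15  0.04  0.39  1.15]
    [ 1.35  0.57 -1.21  2.15  0.61  0.47  0.63]
    [ 1.39  0.65 -1.3   2.15  0.77  0.52  0.49]
same -15 0 tool z [ 0.7  -0.22 -0.68]
same 25 13 tool z [ 0.28  0.25 -0.93]
    [ 1.4   0.87 -1.43  2.02  0.78  0.82  0.53]
    [ 0.26  0.35  0.22  2.02 -0.66  0.76  1.81]
    [ 0.36  0.35  0.1   2.02 -0.61  0.74  1.77]
    [ 1.34  0.69 -1.24  2.02  0.51  0.7   0.77]
    [ 1.27  0.58 -1.09  2.02  0.28  0.65  0.97]
same -25 0 tool z [ 0.76 -0.34 -0.56]
same 35 14 tool z [ 0.14  0.36 -0.92]
    [ 1.37  1.08 -1.52  1.9   0.8   1.1   0.54]
    [ 0.54  0.43 -0.11  1.9  -0.45  0.92  1.64]
    [ 1.12  0.59 -0.9   1.9   0.07  0.85  1.18]
    [ 1.3 
[... 596 characters left out ...]
.15  1.01  0.67 -2.86]
    [ 0.71  0.29 -0.35  2.15 -0.49  0.44 -1.5 ]
half 25 0 tool z [ 0.76 -0.34 -0.56]
half -25 8 tool z [ 0.28  0.25 -0.93]
    [ 1.38  0.78 -1.34  2.02  0.65  0.76 -2.5 ]
    [ 0.48  0.35 -0.05  2.02 -0.54  0.71 -1.43]
    [-0.05  0.4   0.6   2.02 -0.83  0.86 -1.19]
    [-0.17  0.44  0.76  2.02 -0.9   0.91 -1.13]
    [ 0.81  0.38 -0.45  2.02 -0.32  0.66 -1.63]
half 35 0 tool z [ 0.79 -0.44 -0.42]
half -35 9 tool z [ 0.14  0.36 -0.92]
    [ 1.3   0.81 -1.25  1.9   0.45  0.92 -2.31]
    [ 0.28  0.44  0.22  1.9  -0.6   0.98 -1.37]
    [-0.04  0.5   0.65  1.9  -0.79  1.1  -1.21]
    [ 0.79  0.46 -0.43  1.9  -0.28  0.87 -1.65]
    [ 1.02  0.53 -0.74  1.9  -0.08  0.84 -1.83]
```

The arm's joint 6 is at its limit, so the straight-on grip can't go any deeper. The rod now guides the spring, so I'll ease the grip and pitch the tool 20° about the finger line. The collar can pivot between the pads, and that frees the wrist.

Emit:
play_rows(rotation=[[0,0,0],[0.295,0.358,0.187],[0.295,0.358,0.187],[0.295,0.358,0.187],[0.295,0.358,0.187],[0,0,0]], translation=[[0,0.8,0],[0,0,0],[0,0,0],[0,0,0],[0,0,0],[0,0,0]], grip=[0,0,0,0,0,0], force=7)

```text
time: 14.18
position: [0.4983, -0.1489, 0.2096]
tool_rot: [0.209, 0.358, 0.902, 0.124]
ft_force: [1.3, -0.2, -0.9]
gripper_width: 0.042
finger_force: 7.0
```

```bash
cat >> tgt.py <<'E'
def rep2(tw,phi,off=.007):
    s=ctrl.observe();q=rot(s["tool_rot"]);p=s["position"];d=p-sh;F=s["ft_force"]
    print("t",round(s["time"],2),"j",s["joint_positions"].round(2),"w",round(s["gripper_width"],4),"ff",round(s["finger_force"],1))
    print("to target",((Rt(tw)*R.from_euler('y',phi,degrees=True)*q.inv()).as_rotvec(degrees=True)/5).round(2),"F x,y,z rod",np.array([F@x,F@y,F@z]).round(1),"M",s["wrist_torque"].round(2))
    print("tcp in shoulder mm",(np.array([d@x,d@y,d@z])*1000).round(1),"-> foot z",round((d@z-.084-off)*1000,1))
E
python3 -c "
from tgt import *
rep2(np.radians(-40.6),10)"
```

```text
t 14.18 j [ 0.38  0.12 -0.01  2.25 -0.63  0.41  1.72] w 0.042 ff 7.0
to target [0.02 0.02 0.04] F x,y,z rod [ 0.6 -0.1 -1.4] M [-0.11  0.37 -0.05]
tcp in shoulder mm [  1.2  -2.6 135.4] -> foot z 44.4
```

Emit:
play_rows(rotation=[[0.295,0.358,0.187],[0.295,0.358,0.187],[0.295,0.358,0.187],[0.295,0.358,0.187],[0,0,0],[0,0,0]], translation=[[-0.3,0.8,-0.2],[-0.3,0.8,-0.2],[0,0.8,0],[0,0,0],[0,0,0],[0,0,0]], grip=[0,0,0,0,0,0], force=7)

```text
time: 14.68
position: [0.4966, -0.145, 0.2079]
tool_rot: [0.13, 0.345, 0.917, 0.154]
ft_force: [1.9, -2.8, -1.2]
gripper_width: 0.0415
finger_force: 7.0
```

```bash
python3 - <<'E'
from tgt import *
rep2(np.radians(-40.6),20)
D=vision.camera_model("side");d=vision.capture("side");S=vision.camera_model("scene");sc=vision.capture("scene");W=vision.camera_model("wrist");w=vision.capture("wrist")
def c(im,M):
    u,v=proj(M,[sh+z*.06])[0].astype(int);return cv2.resize(im[v-38:v+37,u-50:u+50,::-1],(400,300),interpolation=cv2.INTER_CUBIC)
a=np.vstack([np.hstack([c(d,D),c(sc,S)]),np.hstack([cv2.resize(w[150:400,120:520,::-1],(400,250)),np.zeros((250,400,3),np.uint8)])])
cv2.imwrite("pics/c6.png",a)
E
```

```text
t 14.68 j [ 0.39  0.18  0.02  2.14 -0.56  0.64  1.69] w 0.0415 ff 7.0
to target [0.02 0.02 0.03] F x,y,z rod [ 1.  -2.6 -2.2] M [-0.78 -0.14 -0.29]
tcp in shoulder mm [ -1.4   1.2 135.2] -> foot z 44.2
```

View pics/c6.png

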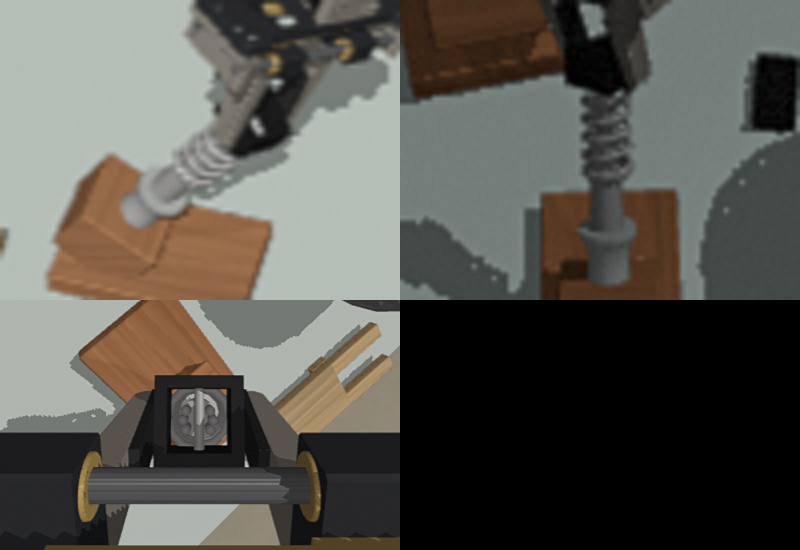

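The bar sits right over the slot and the spring follows the rod. Sliding on.

Emit:
play_rows(rotation=[[0,0,0],[0,0,0],[0,0,0],[0,0,0],[0,0,0],[0,0,0],[0,0,0]], translation=[[3.5,-1,-3.7],[2.9,-0.2,-4.1],[2.9,-0.2,-4.1],[2.9,-0.2,-4.1],[2.9,-0.2,-4.1],[0,0,0],[0,0,0]], grip=[0,0,0,0,0,0,0], force=12)

```text
time: 15.42
position: [0.5119, -0.1462, 0.1874]
tool_rot: [0.129, 0.344, 0.917, 0.155]
ft_force: [2.1, -4.0, -3.1]
gripper_width: 0.042
finger_force: 12.0
```

```bash
python3 -c "
from tgt import *
rep2(np.radians(-40.6),20)"
```

```text
t 15.42 j [ 0.39  0.24  0.01  2.13 -0.59  0.6   1.72] w 0.042 ff 12.0
to target [ 0.01 -0.    0.01] F x,y,z rod [ 0.2 -3.8 -3.9] M [-1.09  0.01 -0.34]
tcp in shoulder mm [ -0.7   1.1 109.6] -> foot z 18.6
```

Emit:
play_rows(rotation=[[0,0,0],[0,0,0],[0,0,0],[0,0,0],[0,0,0]], translation=[[1.8,-1.5,-2.4],[1.8,-0.6,-2.4],[1.8,-0.2,-2.4],[0,0,0],[0,0,0]], grip=[0,0,0,0,0], force=12)

```text
time: 15.83
position: [0.5168, -0.1476, 0.1804]
tool_rot: [0.128, 0.344, 0.917, 0.155]
ft_force: [-0.5, 0.2, -1.5]
gripper_width: 0.0419
finger_force: 12.0
```

```bash
python3 -c "
from tgt import *
rep2(np.radians(-40.6),20)"
```

```text
t 15.83 j [ 0.39  0.26  0.01  2.12 -0.6   0.59  1.73] w 0.0419 ff 12.0
to target [-0.   -0.01 -0.  ] F x,y,z rod [-1.3  0.1 -0.9] M [-0.21  0.27 -0.03]
tcp in shoulder mm [-6.00e-01  1.00e-01  1.01e+02] -> foot z 10.0
```

Emit:
play_rows(rotation=[[0,0,0],[0,0,0],[0,0,0],[0,0,0],[0,0,0],[0,0,0]], translation=[[1.4,-0.1,-2],[1.4,-0.1,-2],[1.1,-0.1,-1.6],[0.6,0,-0.8],[0.6,0,-0.8],[0,0,0]], grip=[0,0,0,0,0,0], force=12)

```text
time: 16.33
position: [0.5221, -0.1486, 0.1734]
tool_rot: [0.129, 0.344, 0.917, 0.155]
ft_force: [-0.5, -0.5, -2.5]
gripper_width: 0.042
finger_force: 12.0
```

```bash
python3 -c "
from tgt import *
rep2(np.radians(-40.6),20)"
```

```text
t 16.33 j [ 0.39  0.28  0.    2.12 -0.61  0.58  1.74] w 0.042 ff 12.0
to target [0.01 0.   0.01] F x,y,z rod [-1.8 -0.6 -1.8] M [-0.22  0.31  0.04]
tcp in shoulder mm [-0.2 -0.4 92.1] -> foot z 1.1
```

Push on in small steps until it meets the shoulder.

Emit:
play_rows(rotation=[[0,0,0],[0,0,0],[0,0,0],[0,0,0]], translation=[[0.6,0,-0.8],[0.6,0,-0.8],[0.6,0,-0.8],[0,0,0]], grip=[0,0,0,0], force=12)

```text
time: 16.67
position: [0.5236, -0.1494, 0.1726]
tool_rot: [0.129, 0.344, 0.917, 0.155]
ft_force: [-8.5, -1.8, 11.7]
gripper_width: 0.0423
finger_force: 12.0
```

```bash
python3 -c "
from tgt import *
rep2(np.radians(-40.6),20)"
```

```text
t 16.67 j [ 0.39  0.28  0.    2.11 -0.62  0.57  1.74] w 0.0423 ff 12.0
to target [0.01 0.01 0.02] F x,y,z rod [-0.1 -2.4 14.4] M [0.15 1.13 0.28]
tcp in shoulder mm [ 0.6 -1.1 90.6] -> foot z -0.4
```

Emit:
play_rows(rotation=[[0,0,0],[0,0,0],[0,0,0],[0,0,0],[0,0,0],[0,0,0],[0,0,0]], translation=[[-0.5,0.8,0.7],[0,0,0],[0,0,0],[0,0,0],[0,0,0],[0,0,0],[0,0,0]], grip=[0,0.8,0.8,0.8,0.8,0.8,0.8])

```text
time: 17.25
position: [0.5234, -0.1477, 0.1717]
tool_rot: [0.129, 0.344, 0.917, 0.155]
ft_force: [-0.5, 0.2, 1.0]
gripper_width: 0.0734
finger_force: 0.0
```

Emit:
play_rows(rotation=[[0,0,0],[0,0,0],[0,0,0],[0,0,0],[0,0,0],[0,0,0],[0,0,0],[0,0,0],[0,0,0]], translation=[[-4,-1,7],[-7,-2,14],[-10,-2,20],[-11,-3,25],[-11,-3,25],[-11,0,25],[-10,0,25],[0,0,0],[0,0,0]], grip=[0.8,0.8,0.8,0.8,0.8,0.8,0.8,0.8,0.8])

```text
time: 18.0
position: [0.4595, -0.1593, 0.3147]
tool_rot: [0.131, 0.344, 0.917, 0.155]
ft_force: [-0.9, -0.5, 0.5]
gripper_width: 0.0737
finger_force: 0.0
```

```bash
python3 - <<'E'
from tgt import *
rep2(np.radians(-40.6),20)
D=vision.camera_model("side");d=vision.capture("side");S=vision.camera_model("scene");sc=vision.capture("scene");w=vision.capture("wrist")
def c(im,M,p,k=1):
    u,v=proj(M,[p])[0].astype(int);return cv2.resize(im[v-38*k:v+37*k,u-50*k:u+50*k,::-1],(400,300),interpolation=cv2.INTER_CUBIC)
a=np.vstack([np.hstack([c(d,D,sh+z*.05),c(sc,S,sh+z*.05)]),np.hstack([cv2.resize(w[:,:,::-1],(400,300)),c(sc,S,[.55,.17,.1],2)])])
cv2.imwrite("pics/c7.png",a)
E
```

```text
t 18.0 j [ 0.41 -0.01  0.07  2.08 -0.44  0.89  1.58] w 0.0737 ff 0.0
to target [0.03 0.04 0.02] F x,y,z rod [-0.4 -0.6  0.8] M [-0.18  0.23 -0.01]
tcp in shoulder mm [ 30.4 -16.  243.2] -> foot z 152.2
```

View pics/c7.png

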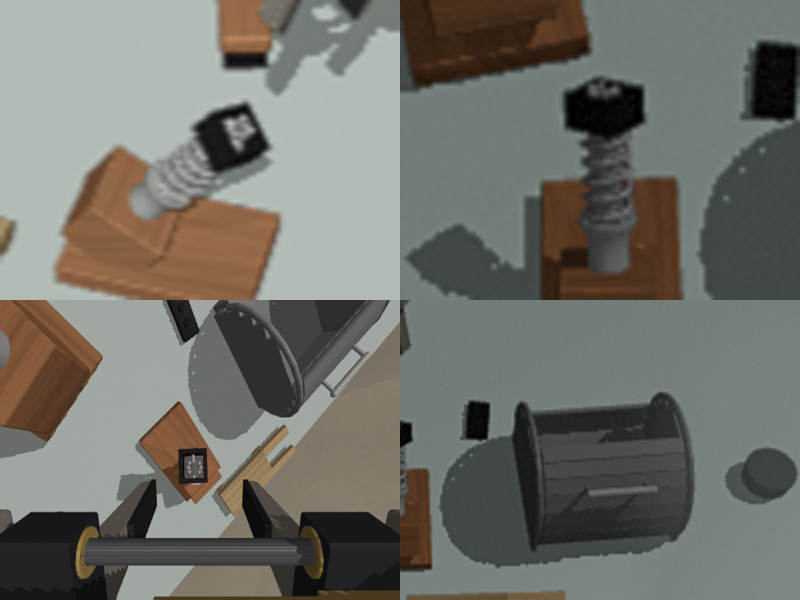

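The spring is seated on the shoulder with its bar in the slot, the cover is open and the gripper is clear.

```bash
python3 -c "
from workcell import ctrl
print(ctrl.hand_in())"
```

```text
the job is handed in; nothing more can be done
None
```

The job is handed in at about 18 s of the 72 s limit: the cover is rolled right back, the spring sits home on the small handle's shoulder with its bar in the slot, and the gripper has let go and is clear; `hand_in` returned no verdict.

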